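Lever a stuck bearing bush out of its block

TASK

The flanged steel bush is stuck in its wooden bearing block. Take the flat pry bar by its handle, put its tip under the overhanging rim of the flange with the bar resting across the steel fulcrum rod, and push the handle down to lever the bush up until the flange stands about a centimetre clear of the block; then take the bar out and lay it on the open bench, clear of the fixture. Do not touch the bush with the gripper, and leave the other things on the bench where they are.

Things in the scene. Friction and masses are not known exactly. Their poses are not given: they have to be found in the camera images.
- pry_bar: Loose flat steel pry bar, dark wooden handle, 200 mm long, 0.3 kg, on the bench. Origin: centre of its flat underside. +x runs along the bar to the tip (x = +100 mm), +z up from the underside. Steel 22 mm wide, 8 mm thick (last 6 mm at the tip 5 mm thick); the handle, x = -100 to -6 mm, is 26 mm wide (y) and reaches from the underside plane to z = 32 mm.
- bar_tip (a point): Tip of the pry bar, centre of the underside edge (x = +100 mm of the bar). Axes as the bar's.
- bar_grip (a point): Where to grip the pry bar: middle of the wooden handle, 55 mm behind the bar's centre, 16 mm above its underside. Axes as the bar's.
- block: The fixture, fixed to the bench: wooden board 110 x 160 x 15 mm, from y = -85 to +75 mm of its origin (on the bench under it); +y is the prying side, z up. Block for the bush (bush axis at x 0, y -35 mm): 84 mm wide in x, y = -77 to -15 mm, top at z 57 mm. A 14 mm thick upright at y 49 mm carries the fulcrum rod. Between block and upright: open gap down to the board.
- fulcrum: Fixed steel rod, 16 mm dia, 96 mm long, along the fixture's x; origin mid-axis, at y 49, z 65 mm of the fixture. The bar lies square across it, tip under the flange, handle on the fixture's +y side and up. Sloping 40 deg, tip 56 mm past the rod, the tip is 11 mm in under the rim with 6 mm to spare above; levered down to 12 deg it has raised the flange to about 15 mm.
- flange_rim (a point): Lower edge of the bush's flange on the prying side, at x 0, y 7 mm of the fixture (z 57 mm when the bush is fully in). The flange is a steel disc of 84 mm diameter, 12 mm thick, with an 18 mm high hub of 42 mm diameter on top; on the prying side it overhangs the block by 22 mm, so a bar can go under it.
- bush (a joint): Height of the bush's flange underside above the block's top, m: 0 fully in, starts at 0 to 2 mm, can go up to 30 mm. Straight up and down, tight: it takes about 21 N at the flange to raise it, and it stays where it is left.
- cup: Bystander: turned wooden cup, 66 mm diameter, 68 mm high. Origin: centre of its underside.
- wedge: Bystander: wooden wedge 89 x 46 x 26 mm. Origin: centre of its underside.
- offcut: Bystander: flat wood off-cut 88 x 64 x 18 mm. Origin: centre of its underside.
- roll: Bystander: roll of abrasive strip standing on end, 74 x 59 mm, 50 mm high. Origin: centre of its underside.

How it is judged (in metres and radians):
On the way:
1. the bush is levered up: raised more than 5 mm while the pry bar presses both on the bush and on the fulcrum rod (value of joint bush above 0.005 m and contact force between pry_bar and bush above 1 N and contact force between pry_bar and fulcrum above 1 N), for 0.1 s.
At the end, for the whole second after the job is handed in: The bush's flange stands more than 8 mm above the block's top; the pry bar lies at rest on the bench (tip and handle both within about 30 mm of the bench top), touching no part of the fixture (value of joint bush above 0.008 m and height (world z) of bar_tip between -0.03 and 0.03 m and height (world z) of bar_grip between -0.03 and 0.035 m and contact force between pry_bar and block below 0.05 N and linear speed of pry_bar below 0.02 m/s).
It fails at once if the gripper's fingers touch the bush (contact force between the fingers and bush above 1 N).
It fails at once if a bystander (cup, wedge, off-cut or roll) is moved more than 20 mm (distance of any of cup, wedge, offcut, roll from where it was at the start of the episode above 0.02 m).
It also fails if it takes over 48 s, if anything falls off the work surface, if the arm or the gripper's body presses on something with over 40 N, if the wrist force passes 120 N, or if a joint passes its speed limit or range.

ROBOT

A 6-joint arm with a two-finger parallel gripper is mounted at the origin on a cart in front of the work surface, level with it; the furniture and walls round the work are solid. World frame = base frame: x ahead of the robot, y to its left, z up, the work surface at z = 0. Lengths are in mm, angles in rad, forces in N, time in s.
With the tool pointing down it reaches from about 350 to 875 mm from the base axis. Payload 4.2 kg.
Tool frame: the origin (TCP) lies at the very end of the fingers, on their centre line; the grasp point (between the pads) lies 19 mm behind it (r.hold_point_z is the distance from the TCP to the grasp point, in mm); x points along the fingers, y is the direction in which the jaws open and shut, and the axes are right-handed (so a half turn about x gives the same grasp; the last joint's range is limited). The gripper opens to 87 mm and grips with 3 to 60 N. Pads are 19 mm wide; open, the fingers measure 117 mm over their backs; the gripper's body (75 mm by 190 mm) begins 51 mm behind the grasp point.
Start: joints at [-0.887, 0.385, 0.008, 0, -1.194, -0.259], TCP at [257.599, -569.422, 222.55] pointing down, gripper open.
Joint ranges: [-3.14, 3.14], [-1.21, 2.06], [-1.07, 1.41], [-3.16, 2.05], [-2.99, -0.16], [-3.1, 3.1]. Speed limits (rad/s): [2.79, 2.79, 3.14, 3.14, 3.14, 3.14].

INTERFACE

Orientations are given as a unit quaternion [x, y, z, w].
In Python, from workcell import telemetry, cams, job_done, r gives the robot as it stands. The module is installed in compiled form; this text tells all that it offers.
- The arm moves only by the tool jog_arm, never from a script. Its argument "moves" is a list of rows, each a list of 4 numbers: the shift along the tool's x, y, z in m, then the turn about the tool's x in degrees. A call has exactly 5 rows; each row is the pose to reach, as a shift and turn from the pose commanded when the call began, along the tool's axes at that moment; what a row does not reach only later rows make up. A row lasts 1/12 s, in which the tool goes at most 41.7 mm and 7.16 degrees, less where a joint would pass 70% of its speed; a pose out of reach is approached as far as the arm can. A call with a gripper value outside its range is refused whole. "hand" is the finger opening in m, from 0 to 0.087, set as the call begins (left out, the last holds). The fingers move at their own pace and stop on an object; "newtons" is the grip in N (left out, the last holds). Time passes only in rows, so rows that repeat a pose let the fingers close, or fill a call up. It gives the time, the measured TCP pose, the force and the opening at its end, in the units of the state.
- telemetry.get_obs(): the state, without advancing time (a new reading comes with each control period).
- cams.grab_frame(name): name is "side" or "top"; returns a dict with "pixels" (400x640x3 uint8, red, green, blue), "range_z" (400x640 float32, mm along the optical axis (not along the pixel's ray), 0 where there is no reading), "vfov" (degrees; the focal length in pixels is half the picture's height over the tangent of half this angle, whatever the lens; pixels are square), "cx", "cy" (the principal point, pixels), "R" (3x3) and "t" (3): a world point X has camera coordinates R X + t. Camera axes: x right, y down, z forward; pixel columns grow to the right and rows downward; lengths in mm; the calibration is good to about 2 mm. A picture is of the moment at which its call begins.
- job_done(): hands the job in, once; it reports no verdict.
The state is a dict: "clock": time; "joint_pos": joint angles; "dq": joint speeds; "joint_torque": joint torques, N m; "tool_pos": TCP position; "tool_rot": TCP orientation; "wrist_force": force on the tool from outside, world axes, zero at the start; "moment": the same for the moment, N m; "width": finger opening in mm.
Only numpy, scipy, OpenCV 4.12 (cv2) and the standard library are available. Lean on these libraries where they do the work, as an engineer would, in place of code of your own. Each camera call takes 0.05 s, during which the arm holds its last target.

## Working session

There is one attempt and no reset: what is moved stays moved. The work goes in short steps, Python scripts to look and compute and a tool call to move; the robot and the scene stay as the last step left them, time stands still between calls to the robot, and variables do not carry over. Pictures are saved under pics/ and viewed, and the job is handed in when it is done.

Besides the shell and the picture viewer there is one more tool, called after "Request:" in YAML: its name, and indented under it one key for each argument. jog_arm: Moves the arm, as the interface text tells. Its arguments: {"type":"object","properties":{"moves":{"type":"array"},"hand":{"type":"number"},"newtons":{"type":"number"}},"required":["moves"]}

```bash
mkdir -p pics
cat > h.py <<'E'
import numpy as np, cv2
from workcell import telemetry, cams, job_done, r
def grab(n,fn=None):
    f=cams.grab_frame(n)
    if fn: cv2.imwrite('pics/'+fn,f['pixels'][:,:,::-1])
    return f
def foc(f): return 200/np.tan(np.radians(f['vfov'])/2)
def cloud(f):
    z=f['range_z'].astype(float);v,u=np.mgrid[0:400,0:640];k=foc(f)
    P=np.stack([(u-f['cx'])/k*z,(v-f['cy'])/k*z,z],-1)
    W=(P-np.array(f['t']))@np.array(f['R']); W[z==0]=np.nan
    return W
E
python3 - <<'E'
from h import *
print(telemetry.get_obs()); print(r.hold_point_z)
for n in('top','side'):
    f=grab(n,n+'0.png'); print(n,f['vfov'],f['cx'],f['cy'],f['R'],f['t']); np.savez(n+'0.npz',**f)
E
```

```text
{'clock': 0.0, 'joint_pos': array([-8.87422223e-01,  3.85537555e-01,  6.61212925e-03, -5.28756521e-04,
       -1.19401321e+00, -2.58581024e-01]), 'dq': array([ 2.18868498e-03, -2.09915134e-05, -7.20730553e-04, -2.62357790e-04,
        7.64865396e-04,  1.96712691e-05]), 'joint_torque': array([-4.96723260e-04, -3.90664279e+01,  1.87409949e+01,  4.22000617e+00,
        1.09912996e-02, -1.97866420e-04]), 'tool_pos': array([ 257.33757464, -568.88413835,  221.46131231]), 'tool_rot': array([-0.14823905,  0.69142001,  0.14974666,  0.69104232]), 'wrist_force': array([-0.20449723,  0.09422579, -0.63454635]), 'moment': array([-0.01350606, -0.03293934,  0.01311523]), 'width': 86.72502576616064}
18.700000000000003
top 46.68003817691787 321.6521999526412 207.50672398855437 [[-0.01978699 -0.99947815 -0.02553224]
 [-0.98749957  0.02353126 -0.15585532]
 [ 0.15637479  0.02212916 -0.98744986]] [ 161.80746979  525.96029688 1164.63981378]
side 56.04432384474575 322.99700849060656 202.6733559000194 [[-0.988405   -0.1508806   0.01704727]
 [-0.08015382  0.42310822 -0.9025269 ]
 [ 0.12896096 -0.8934285  -0.43029593]] [ 532.86605776   68.5246992  1004.37054609]
```

View pics/top0.png

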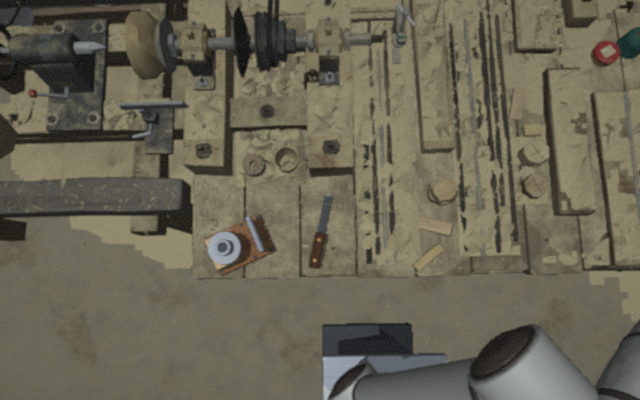

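View pics/side0.png

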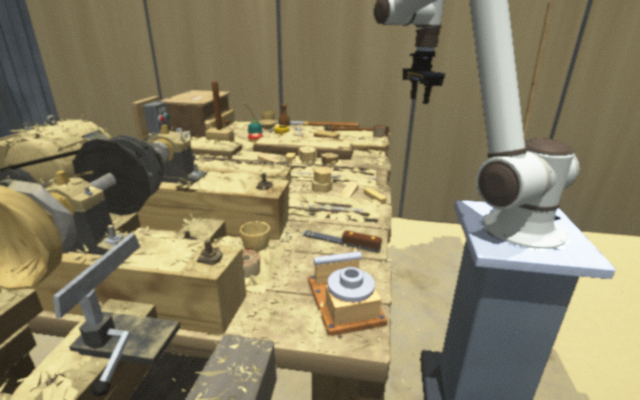

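The top view shows the fixture at about (235,245), with the rod running from (250,220) to (262,250). The bar's handle is at (317,250) and its tip at (328,197). I'll measure both next.

Run:
```python
from h import *
f=dict(np.load('top0.npz'));g=dict(np.load('side0.npz'))
a=f['pixels'][180:290,180:370,::-1]; cv2.imwrite('pics/topz.png',cv2.resize(a,None,fx=4,fy=4,interpolation=cv2.INTER_CUBIC))
a=g['pixels'][210:340,230:400,::-1]; cv2.imwrite('pics/sidez.png',cv2.resize(a,None,fx=4,fy=4,interpolation=cv2.INTER_CUBIC))
W=cloud(f)
for n,u,v in[('hub',224,247),('rod1',249,222),('rod2',261,246),('handle',318,250),('steel',325,212),('bench',290,230),('tip',328,198),('board',262,235),('cupA',286,158),('cupB',254,165),('post',212,160),('vise',150,195)]:
    print(n,W[v,u].round(1))
np.set_printoptions(linewidth=200)
# height map of region
print(W[205:275:4,200:276:4,2].round(0))
```

```text
hub [429.1 395.9  81.4]
rod1 [491.3 334.1  77. ]
rod2 [430.4 304.6  70.4]
handle [419.6 162.1  35.8]
steel [522.6 142.4   7.9]
bench [4.771e+02 2.375e+02 2.000e-01]
tip [560.6 133.5   7.3]
board [464.  310.9  13.4]
cupA [671.  244.7  20.3]
cupB [652.6 330.8  24.9]
post [641.2 417.3 129.2]
vise [574.4 604.9  39.3]
[[ -4.  -2.   2.  -2.  -1.   2.  13.  12.  -2.  -3.   0. -16.  -3.  -3.   3.   4.   3.  -5.  -2.]
 [ -4.   0.   3.   0.   1.   1.   1.  -4.  -4.  -3.  -3.   8.  -1.  -3.  -4.  -3.  -3.  -3.  -5.]
 [ -4.  -4.  -1.  -8.   7.  -0.   1.  -2.   4.  -1.  -3. -12.   0.  -5.  -1.  -2.  -3.   1.  -7.]
 [ -2.  -2.  -1.   0.  -2.  -3.  -2.   0.  -3.  nan  -1. -10.  70.  14.  16.  11.  -3.  -0.  -9.]
 [ -0.  -2.  -2.  -6.   0.   1.  -5.   2.  -2.   1.  -1.  13.  78.  64.   8.  15.   1.  -6.  -1.]
 [ -6.   3.  -5.  -3.   2.  -3.  -5.  -3.  -4.  11.  15.  14.  71.  69.  18.  13.   7.  -2.  -1.]
 [  2.  -0.  -0.   9.   1.   5.  15.  14.  15.  17.  16.   9.  17.  74.  47.  11.  12.  -4.  -2.]
 [ -0.  -5.  -1.   2.  12.  66.  66.  67.  14.  15.  11.  16.  15.  68.  70.  11.  15.  -3.  -2.]
 
[... 279 characters left out ...]
5.  15.  13.]
 [ -3.  -4.  68.  68.  86.  87.  85.  90.  68.  69.  71.  12.  16.  13.  14.  70.  66.  14.  14.]
 [ -3.  -6.  -4.  69.  75.  86.  85.  86.  66.  66.  14.  12.  16.  11.  15.  15.  15.  11.   2.]
 [ -3.  -5.  -2.  69.  71.  69.  66.  66.  66.  70.  17.  13.  14.  12.  15.  10.  -2.  -4.  -1.]
 [  1.  -4.  -5.  -2.  65.  66.  68.  69.  70.  50.  19.  12.  16.  12.  -4.   2.  -1.   5.  -4.]
 [ -2.  -3.  -2.  -2.  56.  60.  54.  41.  16.  14.  15.   0.  -1.   4.  -3.  -0.   0.  -5.  -2.]
 [ -3.  -3.  -0.  -0.  55.  38.  15.  15.  15.  -0.  -1. -17.  -5.  -4.   4.  -1.  -0.  -3.  -4.]
 [ -4.  -2.  -2.  -1.  -1.  10.  14.  -5.  -1.   2.   1. -16.  -0.  -3.  -0.   0.   1.  -2.  -3.]]
```

View pics/topz.png

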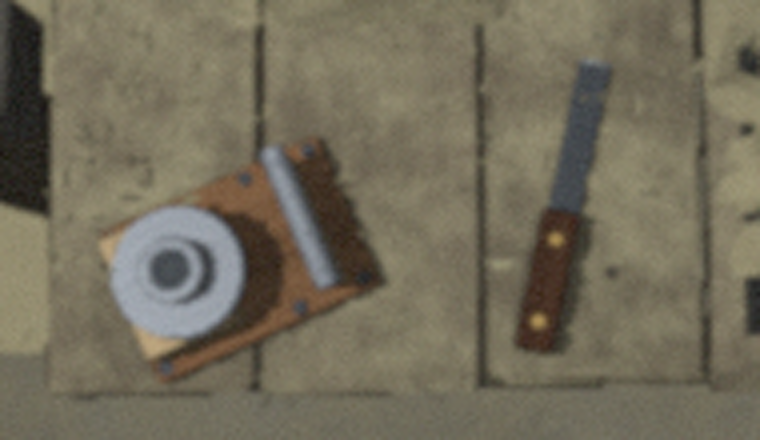

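View pics/sidez.png

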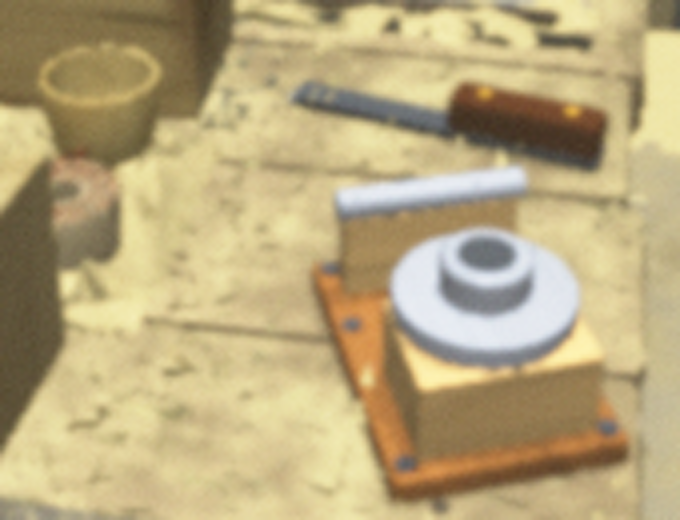

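The zoomed views show the flange centred near px (224,247), the rod from (249,219) to (263,250), and a dark handle with a grey blade. I'll fit poses to them.

```bash
cat >> h.py <<'E'
def ray(f,u,v,z):
    R=np.array(f['R']);t=np.array(f['t']);k=foc(f)
    C=-R.T@t; d=R.T@np.array([(u-f['cx'])/k,(v-f['cy'])/k,1.]); return C+d*(z-C[2])/d[2]
E
python3 - <<'E'
from h import *
from scipy import ndimage as nd
f=dict(np.load('top0.npz'));W=cloud(f);Z=nd.median_filter(np.nan_to_num(W[...,2]),3)
px=f['pixels'].astype(int);r_,g_,b_=px[...,0],px[...,1],px[...,2]
X,Y=W[...,0],W[...,1]
reg=(X>370)&(X<590)&(Y>90)&(Y<480)
blue=(b_>r_-3)&reg
# flange + rod
def comp(m,tag):
    l,n=nd.label(m)
    for i in range(1,n+1):
        v,u=np.where(l==i)
        if len(u)<25: continue
        rc=cv2.minAreaRect(np.stack([u,v],1).astype(np.float32))
        print(tag,len(u),u.mean().round(2),v.mean().round(2),rc,'Z',np.median(Z[l==i]))
        yield u,v
for u,v in comp(blue&(Z>58),'hi'):
    zz=73 if len(u)<220 else 69
    P=np.array([ray(f,a,b,zz) for a,b in zip(u,v)])[:,:2]
    (c,s,a)=cv2.minAreaRect(P.astype(np.float32));print(P.mean(0),c,s,a, cv2.minEnclosingCircle(P.astype(np.float32)))
barm=blue&(Z<30)&(Y<200)
for u,v in comp(barm,'steel'):
    P=np.array([ray(f,a,b,8) for a,b in zip(u,v)])[:,:2]; c,s,a=cv2.minAreaRect(P.astype(np.float32));print(P.mean(0),c,s,a,cv2.boxPoints((c,s,a)))
hm=(r_-b_>15)&(r_<120)&(Z>15)&reg&(Y<220)
for u,v in comp(hm,'handle'):
    P=np.array([ray(f,a,b,32) for a,b in zip(u,v)])[:,:2]; c,s,a=cv2.minAreaRect(P.astype(np.float32));print(P.mean(0),c,s,a,cv2.boxPoints((c,s,a)))
print('edge',[ray(f,u,274,0).round(0) for u in(250,300,340)])
E
```

```text
hi 211 254.48 233.73 ((254.40518188476562, 233.61204528808594), (37.15972137451172, 5.777482509613037), 66.80140686035156) Z 69.977551857561
[461.69190841 320.83281665] (462.23028564453125, 321.1033935546875) (95.18515014648438, 14.578861236572266) 23.196130752563477 ((461.80072021484375, 322.14031982421875), 47.615074157714844)
hi 849 224.14 247.65 ((224.4000244140625, 247.7000274658203), (31.75216293334961, 32.199378967285156), 26.56505012512207) Z 69.57117090240999
[428.4639212  398.41762393] (428.55322265625, 397.7981262207031) (81.85667419433594, 80.44735717773438) 63.38568878173828 ((428.274658203125, 398.4801025390625), 42.115291595458984)
steel 264 324.49 213.98 ((324.4808044433594, 213.59616088867188), (7.452412128448486, 37.85041046142578), 11.309932708740234) Z 6.630500795975522
[517.32385699 143.8190751 ] (518.5739135742188, 143.7410125732422) (19.882076263427734, 102.29045867919922) 77.53756713867188 [[466.48853 145.07132]
 [566.3688  122.9971 ]
 [570.6593  142.4107 ]
 [470.77905 164.48492]]
handle 338 316.22 250.09 ((316.224365234375, 250.1195068359375), (10.127239227294922, 35.899322509765625), 12.094757080078125) Z 30.31156528070605
[419.76124152 166.85951404] (419.8464050292969, 166.81076049804688) (26.29541015625, 92.85096740722656) 76.92732238769531 [[371.65024 164.50464]
 [462.09488 143.50296]
 [468.04257 169.11688]
 [377.59793 190.11856]]
edge [array([362., 345.,   0.]), array([360., 212.,   0.]), array([357., 106.,   0.])]
```

The measurements agree with the given sizes:
- Flange to rod distance is 84.4 mm, against 84.
- The rod is 95 mm long.
- The handle-to-steel centre spacing is 101 mm, against 100.

Next is a helper that turns targets into tool-frame shifts.

```bash
cat >> h.py <<'E'
from scipy.spatial.transform import Rotation as Rt
H=18.7
ROD=np.array([462,321.]);a_=np.radians(-66.6);YF=np.array([np.cos(a_),np.sin(a_)])
def fx(y,z,x=0):  # fixture y,z -> world ; x along
    p=ROD+(y-49)*YF+x*np.array([-YF[1],YF[0]])*-1*-1
    return np.array([p[0],p[1],z])
def plan(hold,bar_yaw=None,flip=0):
    o=telemetry.get_obs();R=Rt.from_quat(o['tool_rot']).as_matrix()
    tcp=np.array(hold)-H*np.array([0,0,1.])
    d=R.T@(tcp-o['tool_pos'])/1000
    y=np.degrees(np.arctan2(R[1,1],R[0,1]))
    turn=0
    if bar_yaw is not None:
        want=bar_yaw+90+180*flip
        turn=-((want-y+180)%360-180)   # about tool x (down)
    print('t',round(o['clock'],2),'tcp',o['tool_pos'].round(1),'xax',R[:,0].round(3),'ybar',round(y-90,1),'q1,q6',o['joint_pos'][[0,5]].round(2),'F',o['wrist_force'].round(1),'w',round(o['width'],1))
    print('shift',d.round(4),'turn',round(turn,1))
    return d,turn
E
python3 - <<'E'
from h import *
for fl in(0,1): plan([417.9,167.3,122],-13.1,fl)
E
```

```text
t 0.1 tcp [ 257.4 -569.   221.6] xax [-0.001  0.002 -1.   ] ybar 24.3 q1,q6 [-0.89 -0.26] F [ 0.  -0.4  0.2] w 87.0
shift [0.1194 0.6045 0.4496] turn 37.4
t 0.1 tcp [ 257.4 -569.   221.6] xax [-0.001  0.002 -1.   ] ybar 24.3 q1,q6 [-0.89 -0.26] F [ 0.  -0.4  0.2] w 87.0
shift [0.1194 0.6045 0.4496] turn -142.6
```

Request:
jog_arm:
  moves:
    - [0,0.03,0.022,2]
    - [0,0.06,0.045,4]
    - [0,0.09,0.067,6]
    - [0,0.12,0.09,8]
    - [0,0.15,0.112,10]
  hand: 0.06
  newtons: 20

```text
clock: 0.52
tool_pos: [297.6, -384.8, 222.0]
tool_rot: [-0.087, 0.702, 0.088, 0.701]
wrist_force: [1.4, 0.9, -0.1]
width: 63.4
```

Run:
```python
from h import *
plan([417.9,167.3,122],-13.1,0)
```

```text
t 0.52 tcp [ 297.6 -384.8  222. ] xax [-0.001  0.001 -1.   ] ybar 14.2 q1,q6 [-0.58 -0.74] F [ 1.4  0.9 -0.1] w 63.4
shift [0.119  0.5056 0.2521] turn 27.3
```

Request:
jog_arm:
  moves:
    - [0,0.032,0.017,3]
    - [0,0.065,0.033,6]
    - [0,0.1,0.05,9]
    - [0,0.135,0.067,12]
    - [0,0.17,0.085,14]

```text
clock: 0.93
tool_pos: [337.5, -199.1, 222.4]
tool_rot: [-0.001, 0.707, 0.001, 0.707]
wrist_force: [0.4, 0.2, 0.7]
width: 59.7
```

Run:
```python
from h import *
plan([417.9,167.3,122],-13.1,0)
```

```text
t 0.93 tcp [ 337.5 -199.1  222.4] xax [-0.  0. -1.] ybar 0.2 q1,q6 [-0.11 -1.45] F [0.4 0.2 0.7] w 59.7
shift [0.1192 0.3662 0.0814] turn 13.3
```

Request:
jog_arm:
  moves:
    - [0,0.038,0.008,2]
    - [0,0.076,0.016,4]
    - [0,0.114,0.024,6]
    - [0,0.152,0.032,8]
    - [0,0.19,0.042,10]

```text
clock: 1.35
tool_pos: [378.2, -8.8, 222.6]
tool_rot: [0.06, 0.704, -0.06, 0.705]
wrist_force: [1.6, -0.4, 0.7]
width: 60.0
```

Run:
```python
from h import *
plan([417.9,167.3,122],-13.1,0)
```

```text
t 1.35 tcp [378.2  -8.8 222.6] xax [ 0.  0. -1.] ybar -9.7 q1,q6 [ 0.41 -2.15] F [ 1.6 -0.4  0.7] w 60.0
shift [0.1194 0.1802 0.0093] turn 3.4
```

Request:
jog_arm:
  moves:
    - [0,0.036,0.002,1]
    - [0,0.072,0.004,2]
    - [0,0.108,0.006,3]
    - [0.02,0.144,0.008,3.4]
    - [0.04,0.18,0.009,3.4]

```text
clock: 1.77
tool_pos: [418.5, 167.8, 182.9]
tool_rot: [0.081, 0.702, -0.079, 0.703]
wrist_force: [1.8, -0.2, 0.1]
width: 60.5
```

Run:
```python
from h import *
plan([417.9,167.3,22.2],-13.1,0)
```

```text
t 1.77 tcp [418.5 167.8 182.9] xax [ 0.003  0.002 -1.   ] ybar -13.0 q1,q6 [ 0.74 -2.54] F [ 1.8 -0.2  0.1] w 60.5
shift [ 0.1794 -0.0011 -0.0009] turn 0.1
```

Request:
jog_arm:
  moves:
    - [0.036,0,0,0]
    - [0.072,0,0,0]
    - [0.108,0,0,0]
    - [0.135,0,0,0]
    - [0.15,0,0,0]

```text
clock: 2.18
tool_pos: [416.0, 163.9, 29.3]
tool_rot: [0.079, 0.704, -0.082, 0.701]
wrist_force: [-0.1, 0.1, -0.7]
width: 60.1
```

Run:
```python
from h import *
plan([417.9,167.3,22.7],-13.1,0)
for n in('top','side'):
    f=grab(n,n+'1.png')
    a=f['pixels'][180:290,240:430,::-1] ; cv2.imwrite('pics/z1%s.png'%n,cv2.resize(a,None,fx=4,fy=4,interpolation=2))
```

```text
t 2.18 tcp [416.  163.9  29.3] xax [-0.005 -0.004 -1.   ] ybar -13.1 q1,q6 [ 0.74 -2.54] F [-0.1  0.1 -0.7] w 60.1
shift [0.0252 0.0039 0.0012] turn 0.0
```

View pics/z1side.png

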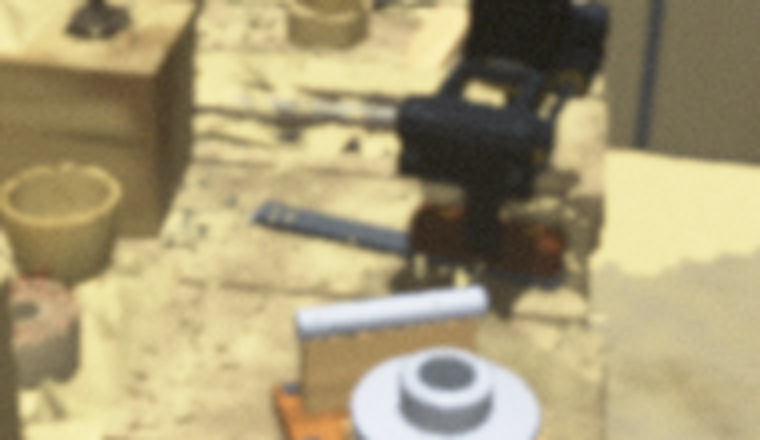

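The fingers straddle the handle at about (485,240) in the zoom. I'll descend the rest of the way, then close.

Request:
jog_arm:
  moves:
    - [0.01,0.001,0,0]
    - [0.018,0.001,0,0]
    - [0.0245,0.001,0,0]
    - [0.0245,0.001,0,0]
    - [0.0245,0.001,0,0]

```text
clock: 2.7
tool_pos: [418.4, 166.3, 8.3]
tool_rot: [0.08, 0.702, -0.08, 0.703]
wrist_force: [0.0, 0.1, 0.8]
width: 60.0
```

Run:
```python
from h import *
plan([417.9,167.3,22.7],-13.1,0)
```

```text
t 2.7 tcp [418.4 166.3   8.3] xax [ 0.  0. -1.] ybar -13.1 q1,q6 [ 0.74 -2.54] F [0.  0.1 0.8] w 60.0
shift [ 0.0043  0.0008 -0.0007] turn 0.0
```

Request:
jog_arm:
  moves:
    - [0.004,0.001,-0.001,0]
    - [0.004,0.001,-0.001,0]
    - [0.004,0.001,-0.001,0]
    - [0.004,0.001,-0.001,0]
    - [0.004,0.001,-0.001,0]
  hand: 0.02
  newtons: 5

```text
clock: 3.12
tool_pos: [417.6, 167.6, 4.2]
tool_rot: [0.081, 0.702, -0.08, 0.703]
wrist_force: [0.3, 0.3, 0.1]
width: 34.4
```

Request:
jog_arm:
  moves:
    - [0,0,0,0]
    - [0,0,0,0]
    - [0,0,0,0]
    - [0,0,0,0]
    - [0,0,0,0]
  hand: 0.0

```text
clock: 3.53
tool_pos: [417.8, 167.8, 4.2]
tool_rot: [0.081, 0.702, -0.08, 0.703]
wrist_force: [0.4, 0.9, 1.8]
width: 26.1
```

Run:
```python
from h import *
plan([417.9,167.3,22.7],-13.1,0)
```

```text
t 3.53 tcp [417.8 167.8   4.2] xax [ 0.001  0.    -1.   ] ybar -13.0 q1,q6 [ 0.74 -2.54] F [0.4 0.9 1.8] w 26.1
shift [ 0.0002 -0.0004  0.0002] turn 0.1
```

Request:
jog_arm:
  moves:
    - [-0.0135,0,0.002,0]
    - [-0.0267,0,0.0064,0]
    - [-0.0395,0,0.0113,0]
    - [-0.0517,0,0.0172,0]
    - [-0.0517,0,0.0172,0]

```text
clock: 3.95
tool_pos: [435.8, 164.2, 57.3]
tool_rot: [0.082, 0.701, -0.08, 0.704]
wrist_force: [1.3, 1.0, -1.9]
width: 26.1
```

Run:
```python
from h import *
plan([417.9,167.3,22.7],-13.1,0)
for n in('side',):
    f=grab(n)
    a=f['pixels'][180:290,260:430,::-1] ; cv2.imwrite('pics/z2%s.png'%n,cv2.resize(a,None,fx=4,fy=4,interpolation=2))
```

```text
t 3.95 tcp [435.8 164.2  57.3] xax [ 0.003  0.002 -1.   ] ybar -13.1 q1,q6 [ 0.71 -2.51] F [ 1.3  1.  -1.9] w 26.1
shift [ 0.0533 -0.0012 -0.0182] turn 0.0
```

View pics/z2side.png

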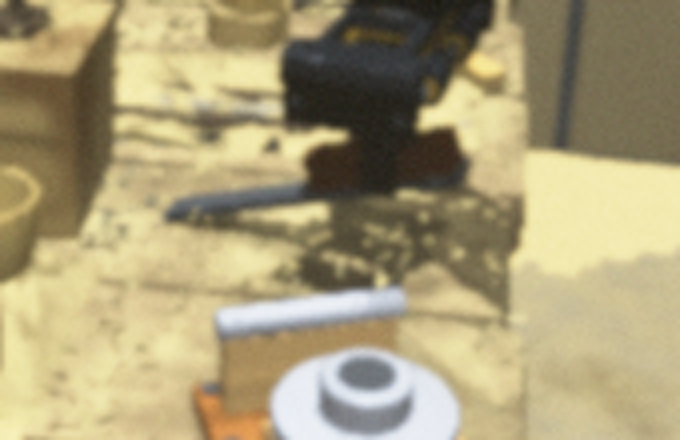

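The bar is pivoting in the pads. Its handle is up at (385,160) and its tip is still near the bench at (175,212). I'll continue the arc to 40°.

Request:
jog_arm:
  moves:
    - [-0.0115,0,0.007,0]
    - [-0.0228,0,0.0151,0]
    - [-0.033,0,0.0242,0]
    - [-0.0427,0,0.0338,0]
    - [-0.0427,0,0.0338,0]

```text
clock: 4.42
tool_pos: [468.5, 156.3, 98.8]
tool_rot: [0.081, 0.702, -0.08, 0.703]
wrist_force: [0.5, 1.4, -1.5]
width: 26.3
```

Request:
jog_arm:
  moves:
    - [0,0,0,0]
    - [0,0,0,0]
    - [0,0,0,0]
    - [0,0,0,0]
    - [0,0,0,0]
  newtons: 50

```text
clock: 4.83
tool_pos: [466.9, 156.1, 98.2]
tool_rot: [0.08, 0.703, -0.08, 0.702]
wrist_force: [2.2, -0.9, -0.3]
width: 25.7
```

Run:
```python
from h import *
plan([417.9,167.3,22.7],-13.1,0)
f=grab('side');a=f['pixels'][150:290,240:430,::-1] ; cv2.imwrite('pics/z3side.png',cv2.resize(a,None,fx=4,fy=4,interpolation=2))
W=cloud(f)
np.savez('s3.npz',**f)
f=grab('top');np.savez('t3.npz',**f);a=f['pixels'][150:290,240:430,::-1] ; cv2.imwrite('pics/z3top.png',cv2.resize(a,None,fx=4,fy=4,interpolation=2))
```

```text
t 4.83 tcp [466.9 156.1  98.2] xax [-0. -0. -1.] ybar -13.0 q1,q6 [ 0.65 -2.45] F [ 2.2 -0.9 -0.3] w 25.7
shift [ 0.0942 -0.0001 -0.0503] turn 0.1
```

View pics/z3side.png

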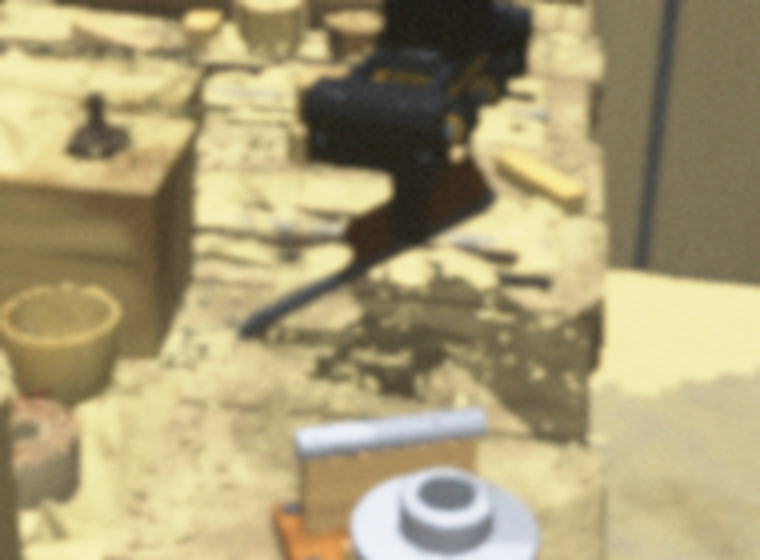

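View pics/z3top.png

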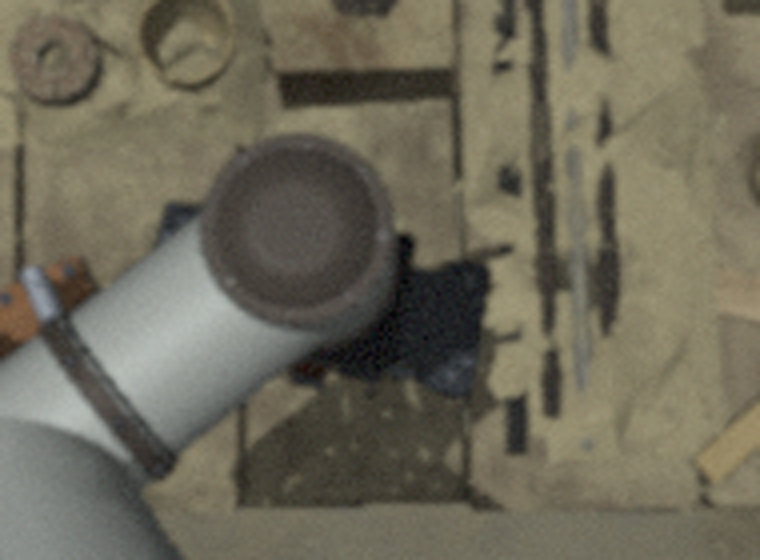

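```bash
cat >> h.py <<'E'
def rayv(f,u,v,p0,yaw,off):
    """ray onto vertical plane through p0 (xy) along yaw, shifted off mm to its left; returns (along from p0, z)"""
    R=np.array(f['R']);t=np.array(f['t']);k=foc(f)
    a=np.radians(yaw);e=np.array([np.cos(a),np.sin(a),0]);n=np.array([-np.sin(a),np.cos(a),0])
    C=-R.T@t; d=R.T@np.array([(u-f['cx'])/k,(v-f['cy'])/k,1.]); P0=np.array([p0[0],p0[1],0])
    s=(off-n@(C-P0))/(n@d); X=C+s*d; return (e@(X-P0)).round(1),X[2].round(1)
E
python3 - <<'E'
from h import *
f=dict(np.load('s3.npz'))
# underside edge points in zoom (x4, origin 240,150)
for (x,y,o) in[(243,338,11),(300,305,11),(350,277,11),(400,253,13),(440,232,13),(492,205,13)]:
    print(x,y,rayv(f,240+x/4,150+y/4,(466.9,156.1),-13.0,o))
E
```

```text
243 338 (np.float64(107.7), np.float64(2.6))
300 305 (np.float64(68.9), np.float64(35.0))
350 277 (np.float64(36.6), np.float64(61.4))
400 253 (np.float64(5.0), np.float64(84.9))
440 232 (np.float64(-18.6), np.float64(103.3))
492 205 (np.float64(-48.1), np.float64(126.1))
```

The slope reads about 39°, the bar length comes out at 199 mm, and the tip is at z about 1. Next I lift the bar, then turn it over to the fixture.

Request:
jog_arm:
  moves:
    - [-0.02,0,0,0]
    - [-0.04,0,0,-3]
    - [-0.06,0,0,-9]
    - [-0.08,0,0,-16]
    - [-0.09,0,0,-23]

```text
clock: 5.35
tool_pos: [466.3, 155.7, 189.5]
tool_rot: [-0.063, 0.705, 0.063, 0.704]
wrist_force: [0.4, 0.8, -3.1]
width: 25.6
```

Request:
jog_arm:
  moves:
    - [0,0,0,-7]
    - [0,0.005,0.005,-14]
    - [0,0.01,0.01,-21]
    - [0,0.015,0.015,-28]
    - [0,0.02,0.02,-35]

```text
clock: 5.77
tool_pos: [481.4, 178.4, 186.8]
tool_rot: [-0.272, 0.655, 0.272, 0.651]
wrist_force: [-0.0, 0.0, -2.3]
width: 25.9
```

Run:
```python
from h import *
print(fx(170.5,207)); plan(fx(170.5,207),113.4,0)
```

```text
[510.25346871 209.49281298 207.        ]
t 5.77 tcp [481.4 178.4 186.8] xax [-0.005 -0.002 -1.   ] ybar 45.2 q1,q6 [ 0.67 -1.45] F [-0.   0.  -2.3] w 25.9
shift [-0.0017  0.0015  0.0424] turn -68.2
```

Request:
jog_arm:
  moves:
    - [-0.001,0,0.008,-7]
    - [-0.001,0,0.016,-14]
    - [-0.001,0,0.024,-21]
    - [-0.001,0.001,0.032,-28]
    - [-0.001,0.001,0.042,-35]

```text
clock: 6.18
tool_pos: [510.3, 208.6, 187.6]
tool_rot: [-0.455, 0.543, 0.456, 0.539]
wrist_force: [0.7, -0.5, -2.9]
width: 25.8
```

Request:
jog_arm:
  moves:
    - [0,0,0,-7]
    - [0,0,0,-14]
    - [0,0,0,-21]
    - [0,0,0,-28]
    - [0,0,0,-33.4]

```text
clock: 6.6
tool_pos: [510.4, 208.5, 187.5]
tool_rot: [-0.591, 0.389, 0.593, 0.385]
wrist_force: [-0.4, -0.1, -2.3]
width: 25.4
```

Run:
```python
from h import *
plan(fx(170.5,207),113.4,0)
f=grab('side');a=f['pixels'][150:320,260:420,::-1] ; cv2.imwrite('pics/z4side.png',cv2.resize(a,None,fx=3.5,fy=3.5,interpolation=2));np.savez('s4.npz',**f)
f=grab('top');np.savez('t4.npz',**f);a=f['pixels'][180:290,180:370,::-1] ; cv2.imwrite('pics/z4top.png',cv2.resize(a,None,fx=4,fy=4,interpolation=2))
```

```text
t 6.6 tcp [510.4 208.5 187.5] xax [-0.006 -0.003 -1.   ] ybar -246.4 q1,q6 [ 0.68 -0.27] F [-0.4 -0.1 -2.3] w 25.4
shift [-0.0008 -0.0002  0.0009] turn 0.2
```

View pics/z4side.png

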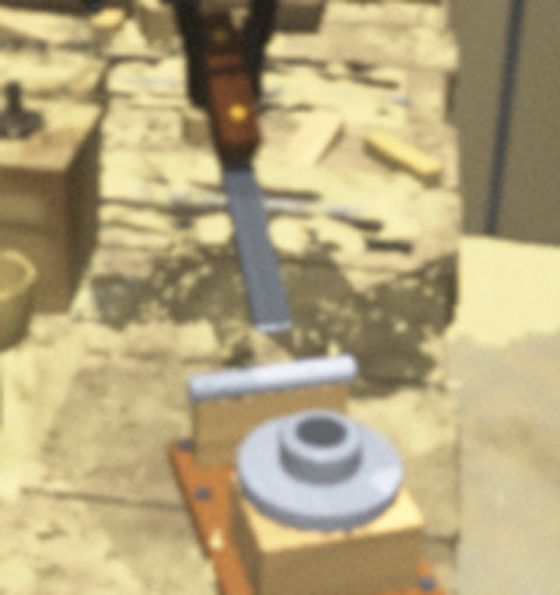

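View pics/z4top.png

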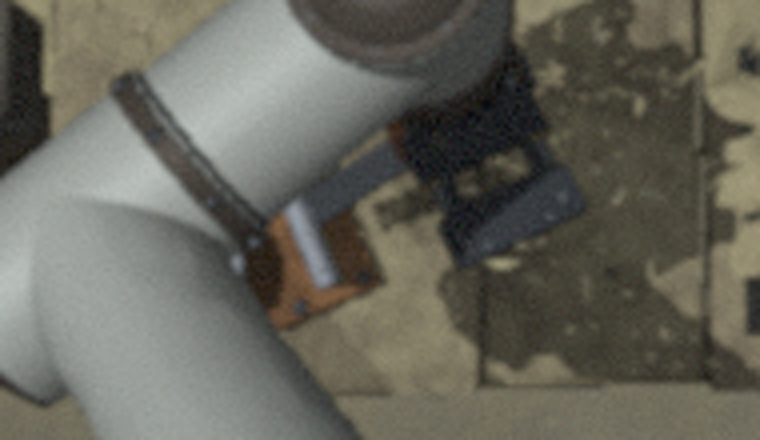

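Run:
```python
from h import *
f=dict(np.load('s4.npz'));W=cloud(f)
print('exp tip',fx(64.5,91.6).round(1))
m=np.zeros((400,640),bool)
pts=[]
for y in range(180,325,6):
    # steel centreline in zoom from (236,175) to (270,322)
    x=236+(y-175)*(34/147); u=260+x/3.5; v=150+y/3.5
    for du in(-1,0,1): pts.append(W[int(round(v)),int(round(u))+du])
P=np.array(pts);s=(P[:,:2]-ROD)@YF+49; lat=(P[:,:2]-ROD)@np.array([-YF[1],YF[0]])
ok=np.isfinite(s);
for i in range(3): 
    k=np.polyfit(s[ok],P[ok,2],1); e=np.abs(P[:,2]-np.polyval(k,s)); ok=ok&(e<6)
print('slope',np.degrees(np.arctan(k[0])),'z of top at s=80',np.polyval(k,80),ok.sum(),'lat',np.polyfit(s[ok],lat[ok],1),lat[ok].mean(), s[ok].min(),s[ok].max())
```

```text
exp tip [468.2 306.8  91.6]
slope 37.8719121125212 z of top at s=80 115.37594459306854 75 lat [ 0.00343875 -0.05792298] 0.25236664663311814 54.92839225442237 128.60650946244726
```

The bar is laterally centred to 0.3 mm and its slope is about 38.5°. I'll insert along its line in two stages.

Request:
jog_arm:
  moves:
    - [0.008,0,0.01,0]
    - [0.017,0,0.02,0]
    - [0.026,0,0.03,0]
    - [0.034,0,0.04,0]
    - [0.0365,0,0.043,0]

```text
clock: 7.12
tool_pos: [493.6, 250.0, 150.5]
tool_rot: [-0.59, 0.39, 0.592, 0.387]
wrist_force: [0.1, 0.6, -1.9]
width: 25.4
```

Run:
```python
from h import *
plan(fx(106.3,152.1),113.4,0)
f=grab('side');a=f['pixels'][150:320,260:420,::-1] ; cv2.imwrite('pics/z5side.png',cv2.resize(a,None,fx=3.5,fy=3.5,interpolation=2));np.savez('s5.npz',**f)
```

```text
t 7.12 tcp [493.6 250.  150.5] xax [-0.003 -0.002 -1.   ] ybar -246.6 q1,q6 [ 0.76 -0.35] F [ 0.1  0.6 -1.9] w 25.4
shift [0.0171 0.0007 0.0204] turn -0.0
```

View pics/z5side.png

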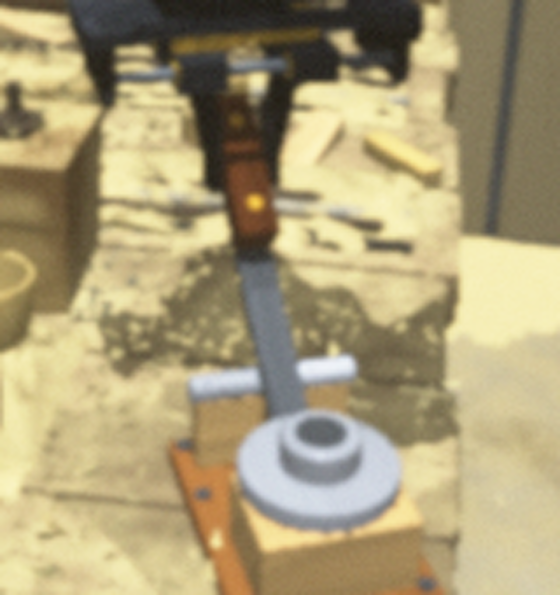

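The bar crosses the rod squarely at (282,375) and points at the flange. No contact force yet, so I go in.

Request:
jog_arm:
  moves:
    - [0.004,0,0.005,0]
    - [0.008,0,0.01,0]
    - [0.012,0,0.015,0]
    - [0.017,0.0005,0.0205,0]
    - [0.017,0.0005,0.0205,0]

```text
clock: 7.58
tool_pos: [486.0, 268.0, 134.8]
tool_rot: [-0.591, 0.389, 0.591, 0.388]
wrist_force: [-0.4, -0.4, -3.1]
width: 25.7
```

Run:
```python
from h import *
plan(fx(107.2,150.9),113.4,0)
f=grab('side');a=f['pixels'][150:320,260:420,::-1] ; cv2.imwrite('pics/z6side.png',cv2.resize(a,None,fx=3.5,fy=3.5,interpolation=2));np.savez('s6.npz',**f)
W=cloud(f)
from math import nan
v,u=np.mgrid[0:400,0:640];s=(W[...,:2]-ROD)@YF+49;lat=(W[...,:2]-ROD)@np.array([-YF[1],YF[0]])
m=(abs(lat)<7)&(s>58)&(s<78)&(W[...,2]>60)&(W[...,2]<125);k=np.polyfit(s[m],W[m][:,2],1);print(m.sum(),np.degrees(np.arctan(k[0])),np.polyval(k,68),'exp',71.3+24*.795+10.2)
```

```text
t 7.58 tcp [486.  268.  134.8] xax [-0.002 -0.001 -1.   ] ybar -246.6 q1,q6 [ 0.8  -0.39] F [-0.4 -0.4 -3.1] w 25.7
shift [ 0.0026  0.0009 -0.    ] turn -0.0
85 22.17270190403125 106.47776628494333 exp 100.58
```

View pics/z6side.png

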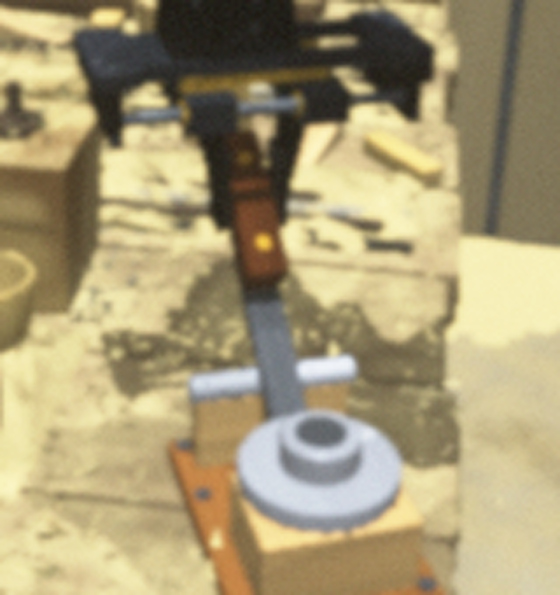

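No contact yet; the hold point is 2.6 mm above the contact position. I'll drop the bar onto the rod and start levering along the arc.

Request:
jog_arm:
  moves:
    - [0.0026,0.0005,0,0]
    - [0.005,0.0005,-0.003,0]
    - [0.0075,0.0005,-0.006,0]
    - [0.01,0.0005,-0.009,0]
    - [0.0122,0.0005,-0.012,0]
  newtons: 30

```text
clock: 8.05
tool_pos: [491.6, 257.3, 123.9]
tool_rot: [-0.591, 0.388, 0.591, 0.39]
wrist_force: [-5.4, 8.9, 1.1]
width: 25.6
```

Run:
```python
from h import *
plan(fx(125.6,134.9),113.4,0)
f=grab('side');a=f['pixels'][150:320,260:420,::-1] ; cv2.imwrite('pics/z7side.png',cv2.resize(a,None,fx=3.5,fy=3.5,interpolation=2));np.savez('s7.npz',**f)
```

```text
t 8.05 tcp [491.6 257.3 123.9] xax [ 0.001  0.003 -1.   ] ybar -246.7 q1,q6 [ 0.77 -0.37] F [-5.4  8.9  1.1] w 25.6
shift [ 0.0077  0.0018 -0.0064] turn -0.1
```

View pics/z7side.png

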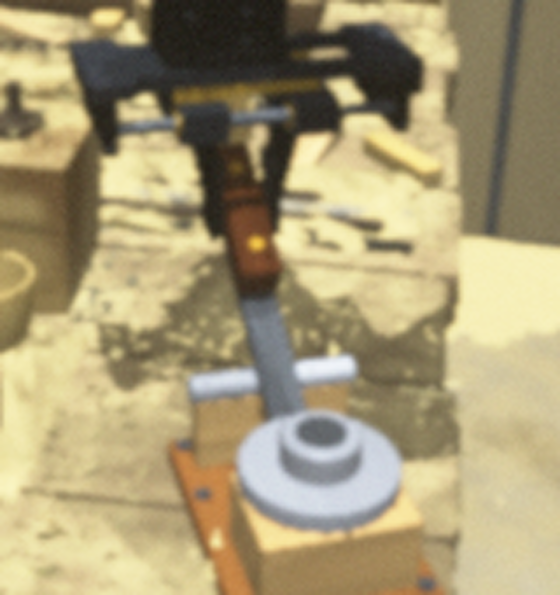

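Request:
jog_arm:
  moves:
    - [0.002,0.0005,-0.001,0]
    - [0.004,0.001,-0.002,0]
    - [0.006,0.001,-0.003,0]
    - [0.008,0.001,-0.004,0]
    - [0.009,0.001,-0.005,0]

```text
clock: 8.52
tool_pos: [493.9, 252.7, 117.8]
tool_rot: [0.592, -0.386, -0.59, -0.39]
wrist_force: [-5.5, 5.5, 11.2]
width: 25.7
```

```bash
cat >> h.py <<'E'
def slope(f):
    W=cloud(f);px=f['pixels'].astype(int);s=(W[...,:2]-ROD)@YF+49;lat=(W[...,:2]-ROD)@np.array([-YF[1],YF[0]])
    z=W[...,2]
    m=(abs(lat)<9)&(px[...,2]>px[...,0]-3)&(px[...,0]<150)&(s>45)&(s<95)&(z>65)&(z<150)
    l=m.sum(); k=np.polyfit(s[m],z[m],1)
    for i in range(3):
        ok=m&(abs(np.polyval(k,s)-z)<5); k=np.polyfit(s[ok],z[ok],1)
    # flange top
    mf=(abs(lat)<40)&(np.hypot(lat,s+35)<39)&(np.hypot(lat,s+35)>26)&(z>60)&(z<95)&(px[...,2]>px[...,0]-6)
    print('steel top slope',np.degrees(np.arctan(k[0])).round(1),'z@60',np.polyval(k,60).round(1),ok.sum(),'flange top z med',np.nanmedian(z[mf]).round(2),mf.sum())
E
python3 - <<'E'
from h import *
plan(fx(131.4,128),113.4,0)
for n in('s4','s6','s7'): slope(dict(np.load(n+'.npz')))
f=grab('side');a=f['pixels'][150:320,260:420,::-1] ; cv2.imwrite('pics/z8side.png',cv2.resize(a,None,fx=3.5,fy=3.5,interpolation=2));np.savez('s8.npz',**f);slope(f)
E
```

```text
t 8.52 tcp [493.9 252.7 117.8] xax [ 0.005  0.003 -1.   ] ybar -246.6 q1,q6 [ 0.77 -0.36] F [-5.5  5.5 11.2] w 25.7
shift [ 0.0085  0.0022 -0.0071] turn 0.0
steel top slope 38.2 z@60 99.4 205 flange top z med 71.17 388
steel top slope 36.8 z@60 96.9 124 flange top z med 71.12 406
steel top slope 29.4 z@60 91.6 129 flange top z med 71.24 404
steel top slope 25.0 z@60 89.4 135 flange top z med 73.47 407
```

View pics/z8side.png

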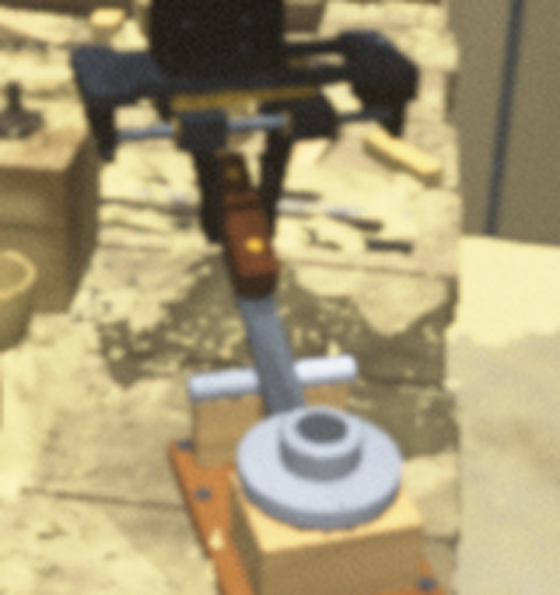

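The flange rose about 2.3 mm and the bar is at 25°. I'll keep going.

Request:
jog_arm:
  moves:
    - [0.0025,0.0005,-0.0015,0]
    - [0.005,0.001,-0.003,0]
    - [0.0075,0.001,-0.005,0]
    - [0.01,0.001,-0.0065,0]
    - [0.012,0.001,-0.008,0]

```text
clock: 8.98
tool_pos: [497.0, 245.4, 106.0]
tool_rot: [0.592, -0.385, -0.59, -0.391]
wrist_force: [-3.9, 4.3, 10.2]
width: 25.6
```

Run:
```python
from h import *
plan(fx(135.7,122.1),113.4,0)
f=grab('side');np.savez('s9.npz',**f);slope(f)
```

```text
t 8.98 tcp [497.  245.4 106. ] xax [ 0.007  0.004 -1.   ] ybar -246.6 q1,q6 [ 0.75 -0.34] F [-3.9  4.3 10.2] w 25.6
shift [ 0.0026  0.0021 -0.0035] turn 0.0
steel top slope 17.9 z@60 86.4 129 flange top z med 79.33 403
```

Request:
jog_arm:
  moves:
    - [0.0015,0,-0.001,0]
    - [0.003,0,-0.002,0]
    - [0.0045,0,-0.003,0]
    - [0.0055,0,-0.003,0]
    - [0.0055,0,-0.003,0]

```text
clock: 9.45
tool_pos: [498.2, 242.5, 100.2]
tool_rot: [0.592, -0.386, -0.59, -0.39]
wrist_force: [-1.8, 4.0, 9.0]
width: 25.5
```

Run:
```python
from h import *
plan(fx(135.7,122.1),113.4,0)
f=grab('side');np.savez('s10.npz',**f);slope(f)
a=f['pixels'][150:320,260:420,::-1] ; cv2.imwrite('pics/z10side.png',cv2.resize(a,None,fx=3.5,fy=3.5,interpolation=2))
```

```text
t 9.45 tcp [498.2 242.5 100.2] xax [ 0.006  0.004 -1.   ] ybar -246.6 q1,q6 [ 0.75 -0.34] F [-1.8  4.   9. ] w 25.5
shift [-0.0032  0.002  -0.0002] turn 0.0
steel top slope 14.2 z@60 85.1 127 flange top z med 82.08 398
```

View pics/z10side.png

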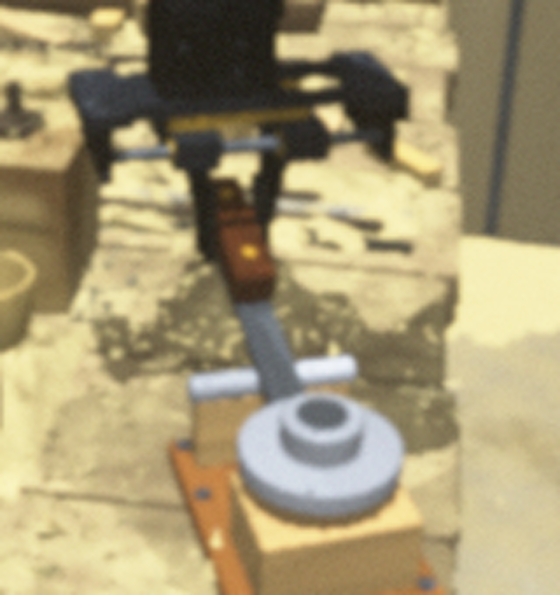

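The flange is about 10.9 mm higher than at the start. I'll ease off and pull the bar out along its own slope.

Request:
jog_arm:
  moves:
    - [-0.001,0,-0.001,0]
    - [-0.0025,0,-0.007,0]
    - [-0.005,0,-0.016,0]
    - [-0.0075,0,-0.026,0]
    - [-0.01,0,-0.036,0]
  newtons: 45

```text
clock: 9.92
tool_pos: [510.5, 209.8, 107.9]
tool_rot: [0.591, -0.387, -0.591, -0.389]
wrist_force: [-0.2, 2.6, 1.6]
width: 25.6
```

Run:
```python
from h import *
plan(fx(240,170),113.4,0)
f=grab('side');np.savez('s11.npz',**f);slope(f)
a=f['pixels'][150:320,260:420,::-1] ; cv2.imwrite('pics/z11side.png',cv2.resize(a,None,fx=3.5,fy=3.5,interpolation=2))
```

```text
t 9.92 tcp [510.5 209.8 107.9] xax [ 0.002  0.003 -1.   ] ybar -246.6 q1,q6 [ 0.68 -0.27] F [-0.2  2.6  1.6] w 25.6
shift [-0.0436  0.0003 -0.0696] turn 0.0
steel top slope 14.2 z@60 85.3 154 flange top z med 82.48 398
```

View pics/z11side.png

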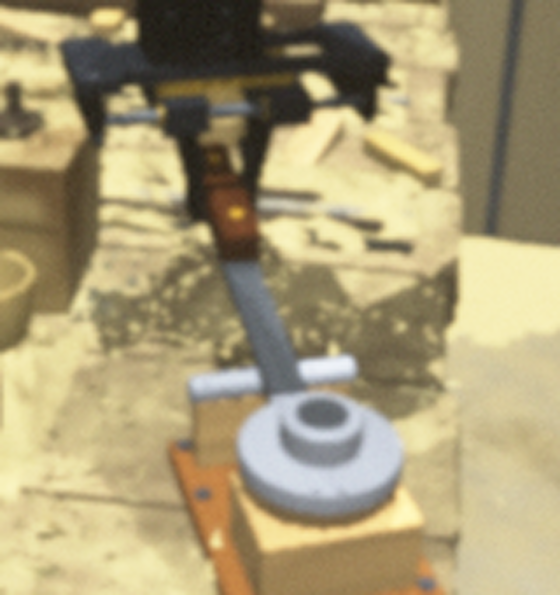

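The tip is out from under the rim and the flange is holding, reading 82.5 against 71.2 at the start. I'll lift clear, turn back and head for the bar's old spot.

Request:
jog_arm:
  moves:
    - [-0.008,0,-0.012,0]
    - [-0.02,0,-0.024,0]
    - [-0.035,0,-0.036,0]
    - [-0.05,0,-0.048,0]
    - [-0.06,0,-0.055,0]

```text
clock: 10.38
tool_pos: [532.1, 154.9, 168.1]
tool_rot: [0.591, -0.39, -0.59, -0.388]
wrist_force: [-0.1, -0.5, -3.0]
width: 25.5
```

Request:
jog_arm:
  moves:
    - [0,0,0,7]
    - [0,0,0,14]
    - [0,0,0,21]
    - [0,0,0,28]
    - [0,0,0,35]

```text
clock: 10.8
tool_pos: [531.1, 156.0, 166.6]
tool_rot: [-0.445, 0.551, 0.445, 0.549]
wrist_force: [-0.3, -0.5, -2.4]
width: 25.5
```

Request:
jog_arm:
  moves:
    - [0,0,0,7]
    - [0,0,0,14]
    - [0,0,0,21]
    - [0,0,0,28]
    - [0,0,0,35]

```text
clock: 11.22
tool_pos: [531.0, 156.0, 166.5]
tool_rot: [-0.259, 0.659, 0.258, 0.657]
wrist_force: [-0.5, -0.4, -2.1]
width: 25.9
```

Run:
```python
from h import *
plan([435,163,130],-13,0)
```

```text
t 11.22 tcp [531.  156.  166.5] xax [-0.002 -0.002 -1.   ] ybar 42.9 q1,q6 [ 0.58 -1.4 ] F [-0.5 -0.4 -2.1] w 25.9
shift [ 0.0554  0.0705 -0.0653] turn 55.9
```

Request:
jog_arm:
  moves:
    - [0,0.014,-0.013,7]
    - [0,0.028,-0.026,14]
    - [0,0.042,-0.039,21]
    - [0,0.056,-0.052,28]
    - [0,0.0705,-0.0653,35]

```text
clock: 11.63
tool_pos: [434.4, 162.5, 166.6]
tool_rot: [-0.05, 0.706, 0.048, 0.705]
wrist_force: [-1.2, 1.1, -2.9]
width: 25.5
```

Request:
jog_arm:
  moves:
    - [0,0,0,7]
    - [0.01,0,0,14]
    - [0.025,0,0,21]
    - [0.04,0,0,21]
    - [0.055,0,0,21]

```text
clock: 12.05
tool_pos: [435.3, 162.7, 111.5]
tool_rot: [0.078, 0.703, -0.079, 0.702]
wrist_force: [-0.2, 0.7, -2.6]
width: 25.9
```

Run:
```python
from h import *
plan([435,163,65],-13,0)
f=grab('side');a=f['pixels'][150:320,240:420,::-1] ; cv2.imwrite('pics/z12side.png',cv2.resize(a,None,fx=3.5,fy=3.5,interpolation=2))
```

```text
t 12.05 tcp [435.3 162.7 111.5] xax [-0.001 -0.001 -1.   ] ybar -12.7 q1,q6 [ 0.71 -2.5 ] F [-0.2  0.7 -2.6] w 25.9
shift [ 0.0652  0.0003 -0.0003] turn 0.3
```

View pics/z12side.png

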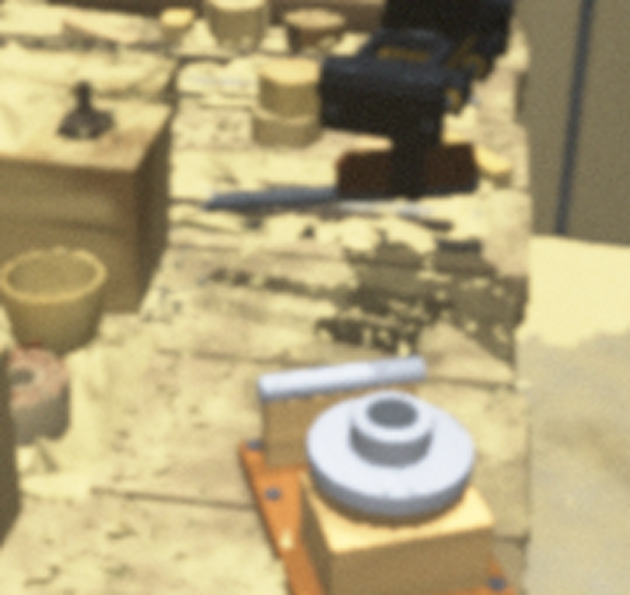

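The bar is held level-ish over clear bench, with its tip at (210,203). I'll lower until the tip touches, then ease the grip and flatten it.

Request:
jog_arm:
  moves:
    - [0.02,0,0,0]
    - [0.04,0,0,0]
    - [0.055,0,0,0]
    - [0.064,0,0,0]
    - [0.067,0,0,0]

```text
clock: 12.52
tool_pos: [435.0, 162.7, 44.0]
tool_rot: [0.077, 0.704, -0.079, 0.702]
wrist_force: [-1.0, 0.5, -2.4]
width: 25.6
```

Request:
jog_arm:
  moves:
    - [0,0,0,0]
    - [0,0,0,0]
    - [0.005,0,-0.002,0]
    - [0.01,0,-0.004,0]
    - [0.015,0,-0.005,0]
  newtons: 5

```text
clock: 12.93
tool_pos: [431.2, 165.4, 30.6]
tool_rot: [0.078, 0.702, -0.077, 0.703]
wrist_force: [-0.7, 0.2, -2.0]
width: 26.0
```

Run:
```python
from h import *
plan([425,165,23],-13,0)
```

```text
t 12.93 tcp [431.2 165.4  30.6] xax [ 0.002  0.001 -1.   ] ybar -12.6 q1,q6 [ 0.72 -2.51] F [-0.7  0.2 -2. ] w 26.0
shift [ 0.0263 -0.0018 -0.006 ] turn 0.4
```

Request:
jog_arm:
  moves:
    - [0.006,0,-0.001,0]
    - [0.012,0,-0.002,0]
    - [0.018,0,-0.003,0]
    - [0.023,0,-0.004,0]
    - [0.0255,0,-0.005,0]

```text
clock: 13.35
tool_pos: [426.1, 166.0, 4.1]
tool_rot: [0.078, 0.703, -0.078, 0.703]
wrist_force: [1.9, -2.9, 6.0]
width: 25.9
```

Run:
```python
from h import *
plan([425,165,23],-13,0)
f=grab('side');a=f['pixels'][150:320,240:420,::-1] ; cv2.imwrite('pics/z13side.png',cv2.resize(a,None,fx=3.5,fy=3.5,interpolation=2))
```

```text
t 13.35 tcp [426.1 166.    4.1] xax [-0.    -0.001 -1.   ] ybar -12.6 q1,q6 [ 0.73 -2.52] F [ 1.9 -2.9  6. ] w 25.9
shift [-0.0002 -0.0012 -0.0009] turn 0.4
```

View pics/z13side.png

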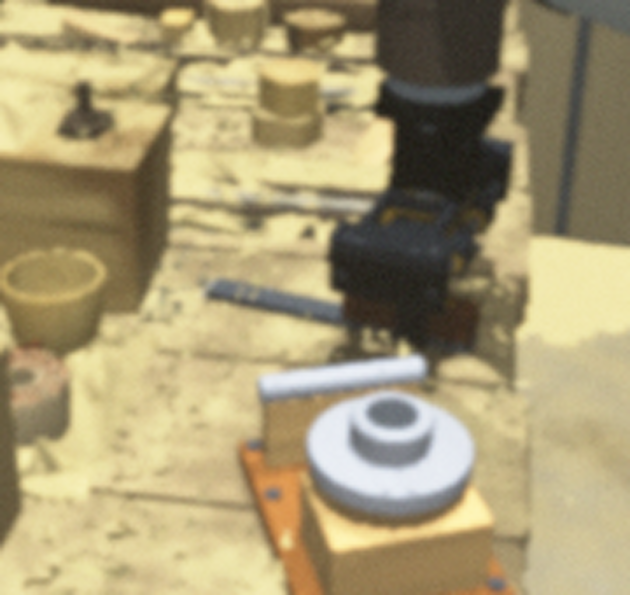

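The bar is flat on the bench with its tip at (215,288). I'll open to 60 mm and go straight up.

Request:
jog_arm:
  moves:
    - [0,0,0,0]
    - [0,0,0,0]
    - [0,0,0,0]
    - [0,0,0,0]
    - [0,0,0,0]
  hand: 0.06

```text
clock: 13.82
tool_pos: [426.2, 166.1, 5.0]
tool_rot: [0.078, 0.703, -0.078, 0.703]
wrist_force: [0.1, -0.7, 0.6]
width: 51.4
```

Request:
jog_arm:
  moves:
    - [-0.01,0,0,0]
    - [-0.03,0,0,0]
    - [-0.06,0,0,0]
    - [-0.1,0,0,0]
    - [-0.14,0,0,0]

```text
clock: 14.23
tool_pos: [425.3, 165.4, 145.9]
tool_rot: [0.077, 0.703, -0.079, 0.702]
wrist_force: [0.2, 1.2, -1.2]
width: 59.8
```

Request:
jog_arm:
  moves:
    - [0,-0.03,0,0]
    - [0,-0.06,0,0]
    - [0,-0.1,0,0]
    - [0,-0.14,0,0]
    - [0,-0.18,0,0]

```text
clock: 14.65
tool_pos: [385.7, -11.0, 145.0]
tool_rot: [0.078, 0.703, -0.077, 0.703]
wrist_force: [1.2, -0.1, -0.0]
width: 60.3
```

Run:
```python
from h import *
plan([425,165,23],-13,0)
f=grab('side');slope(f);W=cloud(f)
a=f['pixels'][100:320,200:420,::-1] ; cv2.imwrite('pics/z14side.png',cv2.resize(a,None,fx=2.7,fy=2.7,interpolation=2))
f=grab('top','z14t.png');Wt=cloud(f);f0=dict(np.load('top0.npz'));W0=cloud(f0)
a=f['pixels'][100:290,180:470,::-1] ; cv2.imwrite('pics/z14top.png',cv2.resize(a,None,fx=2.7,fy=2.7,interpolation=2))
P=lambda w:np.nanmedian(w[244:251,218:231,2]);print('hub z',P(W0),P(Wt), 'flange', np.nanmedian(W0[240:256,211:216,2]),np.nanmedian(Wt[240:256,211:216,2]))
```

```text
t 14.65 tcp [385.7 -11.  145. ] xax [ 0.001  0.    -1.   ] ybar -12.6 q1,q6 [ 0.4  -2.19] F [ 1.2 -0.1 -0. ] w 60.3
shift [ 0.1408  0.1802 -0.    ] turn 0.4Traceback (most recent call last):
  File "<stdin>", line 3, in <module>
  File "h.py", line 44, in slope
    l=m.sum(); k=np.polyfit(s[m],z[m],1)
                 ~~~~~~~~~~^^^^^^^^^^^^^
    raise TypeError("expected non-empty vector for x")
TypeError: expected non-empty vector for x
```

Run:
```python
from h import *
f=grab('side')
def fl(f):
    W=cloud(f);px=f['pixels'].astype(int);s=(W[...,:2]-ROD)@YF+49;lat=(W[...,:2]-ROD)@np.array([-YF[1],YF[0]]);z=W[...,2]
    q=np.hypot(lat,s+35);m=(q<39)&(q>26)&(z>60)&(z<95)&(px[...,2]>px[...,0]-6);return np.nanmedian(z[m])
t=grab('top')
print('side',fl(dict(np.load('side0.npz'))),fl(f),'top',fl(dict(np.load('top0.npz'))),fl(t))
W=cloud(t)
for n,u,v in(('handle',316,248),('steel',326,210)): print(n,W[v-1:v+2,u-1:u+2].reshape(-1,3).mean(0).round(1))
cv2.imwrite('pics/z14side.png',cv2.resize(f['pixels'][100:320,200:420,::-1],None,fx=2.7,fy=2.7,interpolation=2))
cv2.imwrite('pics/z14top.png',cv2.resize(t['pixels'][100:290,180:470,::-1],None,fx=2.7,fy=2.7,interpolation=2))
```

```text
side 71.12884209304752 82.53010392975398 top 69.1198375959127 80.5010116572339
handle [425.2 167.4  30.9]
steel [527.9 139.6   7.9]
```

View pics/z14side.png

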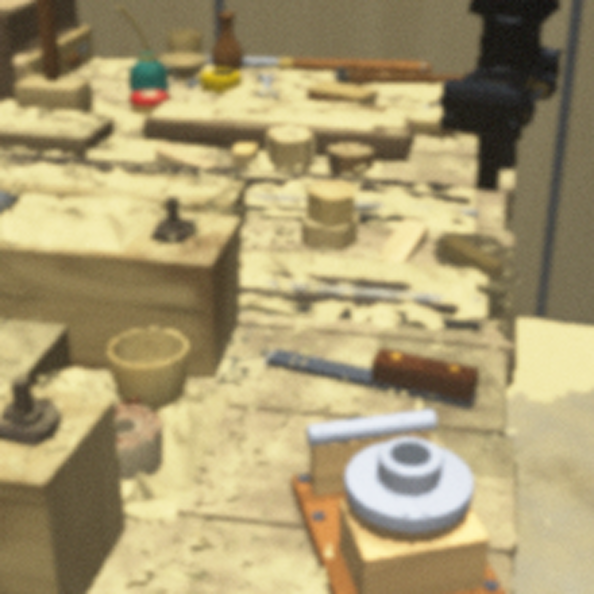

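View pics/z14top.png

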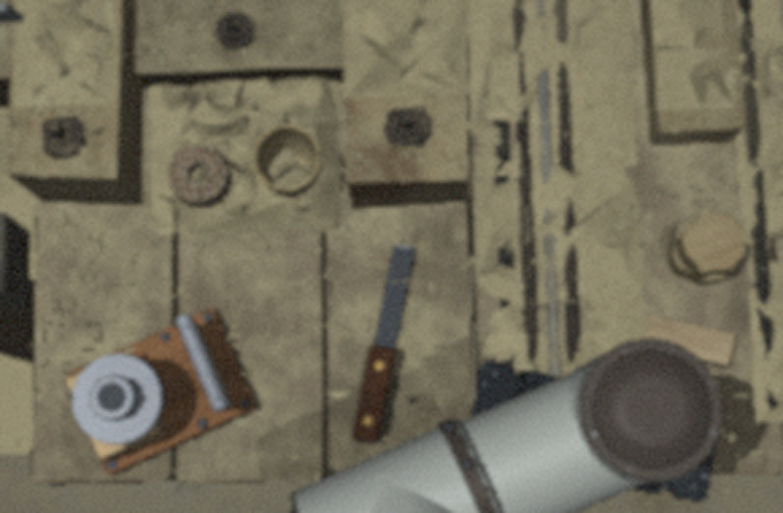

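Both cameras put the flange 11.4 mm higher. The bar lies flat (handle top z 31, steel z 8), well clear of the fixture, and nothing else has moved. Handing in.

```bash
python3 -c "
from workcell import job_done
print(job_done())"
```

```text
the job is handed in; nothing more can be done
None
```

I levered the bush up about 11.4 mm, took the bar out and laid it flat on the open bench near its old spot, then handed the job in at about 15 s of the 48 s. No verdict was reported.

**How it was done:** I gripped the bar by the handle and let it pivot to about 39° with its tip on the bench. I then inserted it over the rod and under the flange rim, and pressed the handle down to about 14°.

**Final checks:**
- **Flange:** both cameras agree on the rise (side 71.1 to 82.5 mm, top 69.1 to 80.5 mm). It held its height after the bar came out.
- **Bar:** the handle top is at z 31 mm and the steel at z 8 mm. It lies well clear of the fixture.
- **Bystanders:** the cup and roll look unmoved in the last pictures. The arm hid part of the wedge and off-cut area in the top view, so I judged those from the side view only, and I did not measure any of the four.
- **Gripper and forces:** the fingers stayed on the handle, away from the bush. Wrist force read at most about 14 N at the end of any move.

**Disagreements:** the absolute flange heights from the two cameras differ by 2 mm, which is within the calibration. One depth fit of the bar's slope during insertion was wrong (22°), so I dropped it. A refit on the steel pixels gave 37°, as expected.

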